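Open the scrap box with its hand lever

ROBOT

A 7-joint arm with a two-finger parallel gripper is mounted at the origin on a cart in front of the work surface, level with it; the furniture and walls round the work are solid. World frame = base frame: x ahead of the robot, y to its left, z up, the work surface at z = 0. Lengths are in m, angles in rad, forces in N, time in s.
With the tool pointing down it reaches from about 0.4 to 0.85 m from the base axis. Payload 10.4 kg.
Tool frame: the origin (TCP) lies between the finger pads; the fingertips stand 22 mm ahead of it and the grasp point (between the pads) lies 3 mm ahead of it (r.nose_length is the distance from the TCP to the fingertips, in m); z points along the fingers, y is the line along which they close (so a half turn about z gives the same grasp; the last joint's range is limited). The gripper opens to 87 mm and grips with 3 to 60 N. Pads are 19 mm wide; open, the fingers measure 117 mm over their backs; the gripper's body (75 mm by 190 mm) begins 51 mm behind the grasp point.
Start: joints at [-1.269, 0.332, -0.065, 1.46, 0.022, 1.35, -0.088], TCP at [0.199, 0.592, 0.245] pointing down, gripper open.
Joint ranges: [-2.6, 2.6], [-0.5, 2.12], [-1.47, 1.34], [0.16, 2.42], [-1.27, 4.41], [0.06, 2.06], [-2.6, 2.6]. Speed limits (rad/s): [2.22, 2.22, 2.79, 2.79, 3.14, 3.14, 3.14].

INTERFACE

Orientations are given as a unit quaternion [x, y, z, w].
In Python, from bench import readout, cams, r gives the robot as it stands. The module is installed in compiled form; this text tells all that it offers.
- The arm moves only by the tool step_arm, never from a script. Its argument "deltas" is a list that holds one entry, the list of rows, each a list of 7 numbers: the turn, a rotation vector about the tool's x, y, z in rad, then the shift along the tool's x, y, z in m, then the opening in per cent of the stroke, from 0 (shut) to 100 (fully open). A call has 1 to 20 rows; each row is the pose to reach, as a shift and turn from the pose commanded when the call began, along the tool's axes at that moment; what a row does not reach only later rows make up. A row lasts 1/8 s, in which the tool goes at most 62.5 mm and 10.7 degrees, less where a joint would pass 70% of its speed; a pose out of reach is approached as far as the arm can. A call with a gripper value outside its range is refused whole. The fingers move at their own pace and stop on an object; "squeeze" is the grip in N (left out, the last holds). Time passes only in rows, so rows that repeat a pose let the fingers close. It gives the time, the measured TCP pose, the force, the opening and the grip force at its end, in the units of the state.
- readout.read_state(): the state, without advancing time (a new reading comes with each control period).
- cams.camera(name): name is "scene" or "top" or "wrist"; returns a dict with "img" (420x560x3 uint8, red, green, blue), "fx", "fy", "cx", "cy" (pixels), "k1" (the pictures are not rectified: a ray, as slopes to the right and down, at radius r is drawn at 1 + k1 r^2 times it, then the intrinsics apply), "origin" and "rotation" of the camera in the world; the wrist camera has in their place "T_tool_cam" (4x4, takes a point from camera to tool coordinates, whose origin is the TCP and whose axes are the flange's). Camera axes: x right, y up, looking along -z (the intrinsics and any distortion apply to the point x, -y, -z); pixel columns grow to the right and rows downward; lengths in m; the calibration is good to about 2 mm. A picture is of the moment at which its call begins: read the wrist's pose just before it. There is no depth.
- r.close_job(): hands the job in; it is judged then, once.
The state is a dict: "time": time; "joint_positions": joint angles; "joint_vel": joint speeds; "joint_torque": joint torques, N m; "ee_pos": TCP position; "eef_rot": TCP orientation; "ft_force": force on the tool from outside, world axes, zero at the start; "torque": the same for the moment, N m; "width": finger opening in m; "grip_force": force on a finger pad.
Only numpy, scipy, OpenCV 4.12 (cv2) and the standard library are available. Lean on these libraries where they do the work, as an engineer would, in place of code of your own. Each camera call takes 0.05 s, during which the arm holds its last target. There are 200 camera calls.

TASK

With your fingertips, push the black knob of the yellow safety catch round until the catch is swung fully out from under the lever. Then press the red paddle at the lever's long end all the way down to its rubber stop, so that the lever's short end lifts the heavy steel flap of the scrap box, and finish while still holding the paddle down. Only push and press: do not lift the lever out of its slots, do not touch the flap, and leave the tin, the pebble and the jar where they stand.

Things in the scene. Friction and masses are not known exactly. Their poses are not given: they have to be found in the camera images.
- station: Fixed plywood base, 395 x 190 x 12 mm, under the mechanism. Origin: on the workbench surface, straight below the lever's pin. x runs level along the lever from paddle to scrap box, y to its left, z up. Base spans x -220 to +175, y -117 to +73 mm. Blue fulcrum cheeks at the origin, 95 mm high; grey open scrap box at x 75 to 150 mm, rim 76 mm high; rubber stop at x -172, y 0, top 32 mm high.
- lever: Loose aluminium lever, 0.2 kg. Origin: centre of its 10 mm cross pin, 80 mm above the workbench, resting in the open-topped slots of the blue cheeks. x along the bar to the short end, y along the pin, z up, square to the bar. Bar 20 x 8 mm; short end 67 mm long, its brass roller under the flap's lip; long end 217 mm. At rest it leans 0.25 rad, long end up.
- lever_pin (a point): Centre of the lever's pin (same point as the lever's origin).
- paddle (a point): Centre of the top face of the red paddle (50 x 40 mm) on the long end, 190 mm from the pin and 7 mm above the bar's centre line; axes as the lever's. 133 mm above the workbench at rest, about 41 mm with the lever on its stop, where it leans 0.24 rad the other way; it travels on an arc about the pin. Pressing takes 3 to 6 N. With the catch under the lever it sinks only about 10 mm.
- catch_knob (a point): Middle of the shaft of the black upright knob (12 mm thick shaft from 94 mm to about 119 mm above the workbench, rounded head 16 mm across, top at 128 mm) on the catch's tail, 55 mm from the catch's pivot; this point is 114 mm high.
- catch_pivot (a point): Fixed point on the vertical axis of the catch's pivot post, 94 mm high, at x = -90, y = -42 mm of the station.
- catch (a joint): Angle (rad) of the yellow safety catch, a flat level bar 102 x 12 x 10 mm, underside 84 mm high. 0: square across under the lever, blocking it, its tail and knob pointing to the station's -y; grows anticlockwise from above, the knob moving first to the station's +x, then round to the lever; stop at 1.4. Lever free beyond about 1.1. Stays where left; needs about 1 N at the knob.
- flap (a joint): Opening angle of the heavy steel flap (103 x 112 x 14 mm, 2.5 kg, yellow front edge), rad. 0: shut on the box; grows as its lip rises; about 0.31 with the lever on its stop. It falls shut when the lever is let go.
- flap_lip (a point): Middle of the flap's yellow front edge, 83 mm high when shut. Hinge at the far side, 103 mm away along the station's x.
- rivet_tin: Bystander: small red tin, 42 x 60 x 34 mm, loose; origin centre of underside.
- pebble: Bystander: grey-brown oval pebble, 38 x 52 x 27 mm, loose; origin centre of underside.
- screw_jar: Bystander: clear jar with white screw lid, 51 mm across, 64 mm high, loose; origin centre of underside.

How it is judged:
On the way, in this order (a step that is already met when the one before it is completed fails the run):
1. the safety catch is swung out from under the lever (value of joint catch above 0.9 rad), for 0.2 s.
2. the flap is raised by the lever under the fingers (value of joint catch above 0.9 rad and value of joint flap above 0.25 rad and contact force between the fingers and lever above 1 N and contact force between lever and flap above 2 N and contact force between the fingers and flap below 0.5 N and distance of lever_pin from where it was at the start of the episode below 0.01 m and distance of each of rivet_tin, pebble, screw_jar from where it was at the start of the episode below 0.015 m), for 0.3 s.
At the end, for the whole second after the job is handed in: The catch is swung past 0.9 rad; the flap stands open more than 0.25 rad, carried by the lever (over 2 N), which the fingers hold down (over 1 N) without touching the flap; the lever's pin is still in its slots (within 10 mm); tin, pebble and jar within 15 mm of where they stood (all of step 2); the arm keeps its last pose, push and grip.
It fails at once if the robot touches the flap (contact force between any of the fingers, the arm and flap above 1 N).
It fails at once if the lever is lifted: its pin leaves the slots or its paddle rises (distance of lever_pin from where it was at the start of the episode above 0.012 m or height (world z) of paddle above 0.15 m).
It fails at once if the tin, the pebble or the jar is moved by 15 mm or tipped (distance of any of rivet_tin, pebble, screw_jar from where it was at the start of the episode above 0.015 m or angle between any of rivet_tin, pebble, screw_jar's own z axis and vertical above 0.35 rad).
It also fails if it takes over 45 s, if anything falls off the work surface, if the arm or the gripper's body presses on something with over 40 N, if the wrist force passes 120 N, or if a joint passes its speed limit or range.

## Working session

There is one attempt and no reset: what is moved stays moved. The work goes in short steps, Python scripts to look and compute and a tool call to move; the robot and the scene stay as the last step left them, time stands still between calls to the robot, and variables do not carry over. Pictures are saved under pics/ and viewed, at most 10 in all, crops included, and the job is handed in when it is done.

Besides the shell and the picture viewer there is one more tool, called after "Call:" by a JSON object that holds its "method" and its "body". step_arm: Moves the arm, as the interface text tells. Its arguments: {"type":"object","properties":{"deltas":{"type":"array"},"squeeze":{"type":"number"}},"required":["deltas"]}

```bash
mkdir -p pics; cat > h.py <<'E'
import numpy as np, cv2
from bench import readout, cams, r
from scipy.spatial.transform import Rotation as R
def ray(c,u,v):
    d=np.array([(u-c['cx'])/c['fx'],(v-c['cy'])/c['fy']]); s=d.copy()
    for _ in range(20): s=d/(1+c['k1']*(s@s))
    q=np.array(c['rotation'])@np.array([s[0],-s[1],-1.]); return np.array(c['origin']),q/np.linalg.norm(q)
def onz(c,u,v,z):
    o,d=ray(c,u,v); return o+d*(z-o[2])/d[2]
def two(c1,p1,c2,p2):
    o1,d1=ray(c1,*p1);o2,d2=ray(c2,*p2)
    t=np.linalg.lstsq(np.c_[d1,-d2],o2-o1,rcond=None)[0]
    a,b=o1+t[0]*d1,o2+t[1]*d2; return (a+b)/2,np.linalg.norm(a-b)
E
python3 - <<'E'
from h import *
import pickle
C={n:cams.camera(n) for n in('scene','top')}
pickle.dump(C,open('c0.pkl','wb'))
for n,c in C.items(): cv2.imwrite(f'pics/{n}0.png',cv2.resize(c['img'][...,::-1],(784,588)));print(n,c['origin'],np.round(c['rotation'],2).tolist(),c['fx'],c['k1'])
s=readout.read_state();print(s['eef_rot'],s['time'],s['width'],R.from_quat(s['eef_rot']).as_matrix().round(3).tolist(),r.nose_length)
E
```

```text
scene [ 0.00778322 -0.66269635  0.90164406] [0.38, -0.14, -0.33, 0.85] 544.8092674815318 -0.1217907080800064
top [ 0.41612138 -0.01819469  1.06185233] [-0.06, 0.05, 0.71, -0.69] 474.3029094050009 0.0576895133807633
[ 1.61660206e-01  9.86846276e-01 -6.31250343e-04 -7.88156883e-05] 0.1 0.08703316775040655 [[-0.948, 0.319, -0.0], [0.319, 0.948, -0.001], [-0.0, -0.001, -1.0]] 0.022
```

View pics/scene0.png

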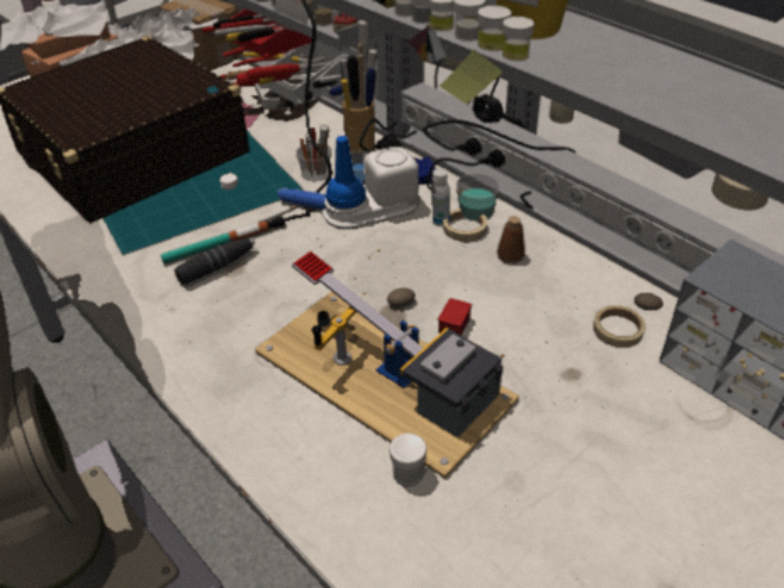

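View pics/top0.png

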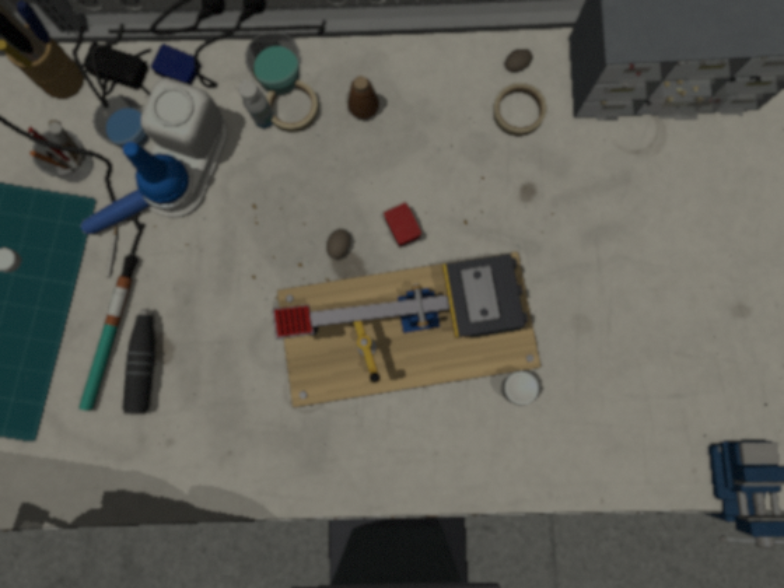

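The top view shows the paddle at (292,320), the knob at (375,377), the flap's yellow edge at x≈452, the jar at (521,387), the tin at (403,224) and the pebble at (340,243). In the scene view the paddle is at (313,267) and the knob head at (322,317), both in 1.4x pixels.

```bash
sed -i "s/np.array(c\['rotation'\])@/R.from_quat(c['rotation']).as_matrix()@/" h.py
python3 - <<'E'
from h import *
import pickle
C=pickle.load(open('c0.pkl','rb')); t,s=C['top'],C['scene']
def red(c,box):
    h=cv2.cvtColor(c['img'],cv2.COLOR_RGB2HSV); m=((h[...,0]<8)|(h[...,0]>172))&(h[...,1]>150)&(h[...,2]>60)
    x0,y0,x1,y1=box; q=np.argwhere(m[y0:y1,x0:x1]); return q.mean(0)[::-1]+[x0,y0],len(q)
pt,n1=red(t,(185,205,235,250)); ps,n2=red(s,(200,170,245,208))
print(pt,n1,ps,n2); P=onz(t,*pt,.133); print('paddle',P,two(t,pt,s,ps))
k=np.array([375,377])/1.4; K=onz(t,*k,.126);print('knob',K,two(t,k,s,np.array([322,315])/1.4))
# base corners (holes) and yellow lip
for nm,p,z in [('cTL',(276,290),.012),('cTR',(517,254),.012),('cBR',(540,365),.012),('cBL',(292,405),.012),('lipT',(446,265),.083),('lipB',(456,334),.083),('jar',(521,387),.064),('tin',(403,224),.034),('peb',(340,243),.02)]:
    print(nm,onz(t,*(np.array(p)/1.4),z).round(3))
E
```

```text
[208.98820755 228.75235849] 424 [222.99632353 189.59191176] 272
paddle [0.53831696 0.12913791 0.133     ] (array([0.53723439, 0.12943645, 0.13458789]), np.float64(0.002064483653681944))
knob [0.45587363 0.01496541 0.126     ] (array([0.45854099, 0.01133661, 0.15577344]), np.float64(0.00939784646158103))
cTL [0.604 0.175 0.012]
cTR [ 0.651 -0.214  0.012]
cBR [ 0.473 -0.24   0.012]
cBL [0.421 0.149 0.012]
lipT [ 0.622 -0.094  0.083]
lipB [ 0.517 -0.105  0.083]
jar [ 0.438 -0.199  0.064]
tin [ 0.701 -0.032  0.034]
peb [0.676 0.07  0.02 ]
```

Call:
{"method": "step_arm", "body": {"deltas": [[[0,0,0.03,-0.03,-0.035,0,0],[0,0,0.05,-0.065,-0.075,0,0],[0,0,0.08,-0.1,-0.115,0,0],[0,0,0.11,-0.13,-0.15,0,0],[0,0,0.13,-0.163,-0.19,0,0],[0,0,0.16,-0.195,-0.226,0,0],[0,0,0.19,-0.228,-0.264,0,0],[0,0,0.21,-0.26,-0.302,0,0],[0,0,0.24,-0.293,-0.34,0,0],[0,0,0.27,-0.325,-0.378,0,0],[0,0,0.3,-0.36,-0.415,0,0],[0,0,0.32,-0.39,-0.453,0,0],[0,0,0.32,-0.39,-0.453,0,0],[0,0,0.32,-0.39,-0.453,0,0]]], "squeeze": 5}}

```text
time: 1.85
ee_pos: [0.4242, 0.0391, 0.2443]
eef_rot: [0.317, 0.949, -0.0, -0.0]
ft_force: [0.1, -0.1, -0.3]
width: 0.0005
grip_force: 0.0
```

```bash
python3 - <<'E'
from h import *
s=readout.read_state(); c=cams.camera('wrist'); t=cams.camera('top')
M=R.from_quat(s['eef_rot']).as_matrix(); T=np.array(c['T_tool_cam'])
c['origin']=np.array(s['ee_pos'])+M@T[:3,3]; c['rotation']=R.from_matrix(M@T[:3,:3]).as_quat()
import pickle; pickle.dump((c,t),open('c1.pkl','wb'))
im=np.hstack([c['img'],t['img'][130:330,130:400].repeat(2,0).repeat(2,1)[:420] if 0 else cv2.resize(t['img'][150:300,180:400],(616,420))])[...,::-1]
cv2.imwrite('pics/w1.png',c['img'][...,::-1]);cv2.imwrite('pics/t1.png',cv2.resize(t['img'][150:330,180:420],None,fx=3,fy=3)[...,::-1])
print(s['ee_pos'],M.round(3).tolist(),s['time'],s['width'],c['origin'])
E
```

```text
[0.42416228 0.03912383 0.24431359] [[-0.799, 0.601, -0.001], [0.601, 0.799, 0.0], [0.001, -0.0, -1.0]] 1.85 0.0004703285214801988 [0.36261644 0.08518925 0.38466149]
```

View pics/w1.png

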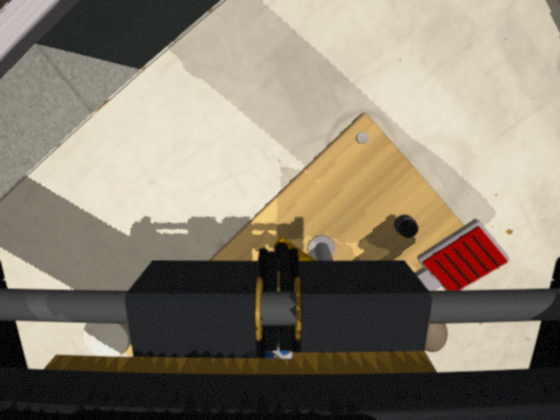

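The wrist view shows the paddle at (463,257) and the rubber stop at (405,226), but the fingers hide the knob. I'll use the top-view position of the knob. Next I descend behind it and sweep.

Call:
{"method": "step_arm", "body": {"deltas": [[[0,0,0,0,0,0.04,0],[0,0,0,0,0,0.08,0],[0,0,0,0,0,0.11,0],[0,0,0,0,0,0.122,0],[0,0,0,-0.01,0,0.122,0],[0,0,0,-0.02,0,0.122,0],[0,0,0,-0.028,-0.002,0.122,0],[0,0,0,-0.036,-0.005,0.122,0],[0,0,0,-0.044,-0.008,0.122,0],[0,0,0,-0.052,-0.009,0.122,0],[0,0,0,-0.06,-0.008,0.122,0],[0,0,0,-0.068,-0.005,0.122,0],[0,0,0,-0.076,-0.002,0.122,0],[0,0,0,-0.082,0,0.122,0],[0,0,0,-0.082,0,0.122,0]]]}}

```text
time: 3.82
ee_pos: [0.4906, -0.0108, 0.1225]
eef_rot: [0.317, 0.948, -0.0, 0.0]
ft_force: [0.6, 0.5, 0.5]
width: 0.0003
grip_force: 0.0
```

```bash
python3 - <<'E'
from h import *
s=readout.read_state(); t=cams.camera('top'); c=cams.camera('scene')
a=cv2.resize(t['img'][170:300,180:400],(784,463)); b=cv2.resize(c['img'][150:350,170:390],(640,582))
cv2.imwrite('pics/t2.png',a[...,::-1]);cv2.imwrite('pics/s2.png',b[...,::-1])
print(s['ee_pos'],s['ft_force'])
E
```

```text
[ 0.49059199 -0.01076995  0.12253791] [0.60892287 0.45072971 0.51443306]
```

View pics/s2.png

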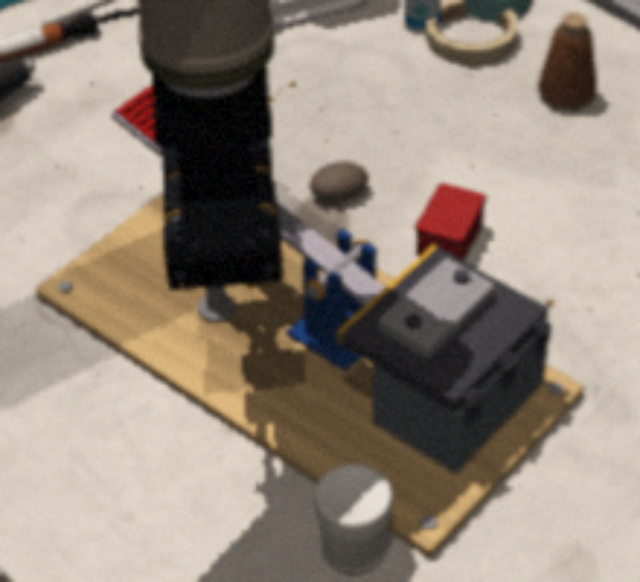

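The gripper hides the knob here, so I'll push a little further and check the force for the stop.

Call:
{"method": "step_arm", "body": {"deltas": [[[0,0,0,-0.003,0.001,0,0],[0,0,0,-0.006,0.002,0,0],[0,0,0,-0.006,0.002,0,0]]]}}

```text
time: 4.3
ee_pos: [0.4951, -0.012, 0.1222]
eef_rot: [0.317, 0.949, 0.0, -0.001]
ft_force: [-5.8, 2.8, 3.5]
width: 0.0004
grip_force: 3.4
```

The 6.5 N resistance means the catch is at its stop. I'll back off, lift, move above the paddle with the tool turned, and check.

Call:
{"method": "step_arm", "body": {"deltas": [[[0,0,0,0.015,0,0,0],[0,0,0,0.03,0,0,0],[0,0,0,0.03,0,-0.04,0],[0,0,0,0.03,0,-0.08,0],[0,0,0,0.03,0,-0.12,0],[0,0,0.15,0.035,0.03,-0.12,0],[0,0,0.3,0.038,0.06,-0.12,0],[0,0,0.45,0.042,0.09,-0.12,0],[0,0,0.6,0.046,0.12,-0.12,0],[0,0,0.75,0.05,0.139,-0.12,0],[0,0,0.8,0.051,0.139,-0.12,0],[0,0,0.8,0.051,0.139,-0.12,0]]]}}

```text
time: 5.8
ee_pos: [0.5384, 0.1294, 0.2425]
eef_rot: [0.661, 0.751, 0.0, 0.0]
ft_force: [-0.1, -0.1, -0.9]
width: 0.0007
grip_force: 0.0
```

```bash
python3 - <<'E'
from h import *
s=readout.read_state(); t=cams.camera('top'); c=cams.camera('scene')
a=cv2.resize(t['img'][170:300,180:400],(660,390)); b=cv2.resize(c['img'][150:350,170:390],(440,400))
cv2.imwrite('pics/s3.png',b[...,::-1]);cv2.imwrite('pics/t3.png',a[...,::-1])
M=R.from_quat(s['eef_rot']).as_matrix()
print(s['ee_pos'],M.round(3).tolist(),s['ft_force'])
E
```

```text
[0.5384339  0.12938265 0.24252101] [[-0.127, 0.992, 0.0], [0.992, 0.127, -0.0], [-0.0, 0.0, -1.0]] [-0.08217636 -0.06920552 -0.8987119 ]
```

View pics/s3.png

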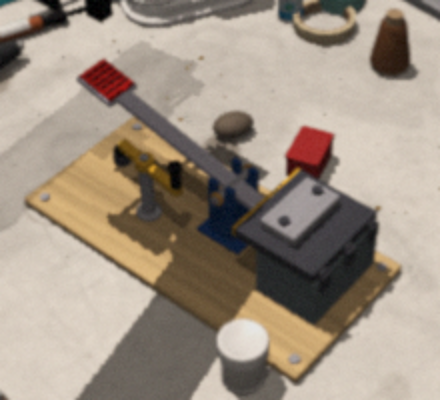

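View pics/t3.png

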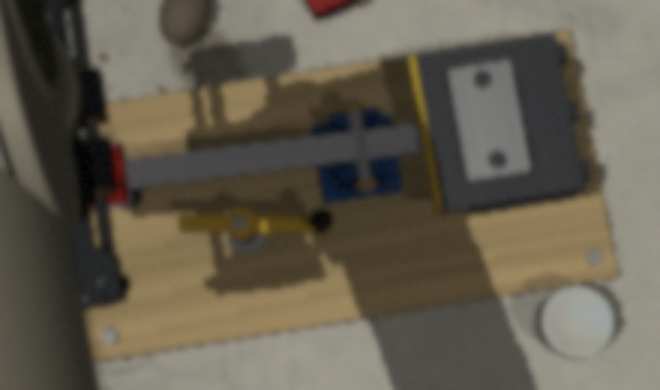

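The catch is fully out: its bar is parallel to the lever, with the knob at (320,220) in the top crop. The bystanders haven't moved. Now I press down along the arc.

Call:
{"method": "step_arm", "body": {"deltas": [[[0,0,0,0,0,0.04,0],[0,0,0,0,0,0.075,0],[0,0,0,0,0,0.085,0],[0,0,0,0.001,0,0.092,0],[0,0,0,0.003,0,0.1,0],[0,0,0,0.005,0,0.108,0],[0,0,0,0.007,0,0.116,0],[0,0,0,0.008,0,0.124,0],[0,0,0,0.008,0,0.132,0],[0,0,0,0.008,0,0.14,0],[0,0,0,0.008,0,0.148,0],[0,0,0,0.007,0,0.156,0],[0,0,0,0.006,0,0.164,0],[0,0,0,0.005,0,0.172,0],[0,0,0,0.004,0,0.178,0],[0,0,0,0.004,0,0.182,0],[0,0,0,0.004,0,0.182,0],[0,0,0,0.004,0,0.182,0]]]}}

```text
time: 8.15
ee_pos: [0.5387, 0.1339, 0.0649]
eef_rot: [0.661, 0.75, 0.001, -0.001]
ft_force: [-24.0, 0.4, 60.8]
width: 0.0005
grip_force: 30.0
```

The force is too high at the stop, so I'll ease off and check.

Call:
{"method": "step_arm", "body": {"deltas": [[[0,0,0,0,0,-0.002,0],[0,0,0,0,0,-0.003,0],[0,0,0,0,0,-0.003,0],[0,0,0,0,0,-0.003,0]]]}}

```text
time: 8.65
ee_pos: [0.5385, 0.1339, 0.0656]
eef_rot: [0.661, 0.75, 0.001, -0.001]
ft_force: [-11.6, 1.9, 31.7]
width: 0.0006
grip_force: 15.9
```

```bash
python3 - <<'E'
from h import *
s=readout.read_state(); t=cams.camera('top'); c=cams.camera('scene')
b=cv2.resize(c['img'][150:350,170:390],(660,600)); cv2.imwrite('pics/s4.png',b[...,::-1])
print(s['ee_pos'],s['ft_force'],s['torque'],s['grip_force'])
E
```

```text
[0.53845165 0.13392736 0.0655677 ] [-11.58904484   1.85167869  31.67866489] [ 0.41052092  2.84427608 -0.07983668] 15.909788603894413
```

View pics/s4.png

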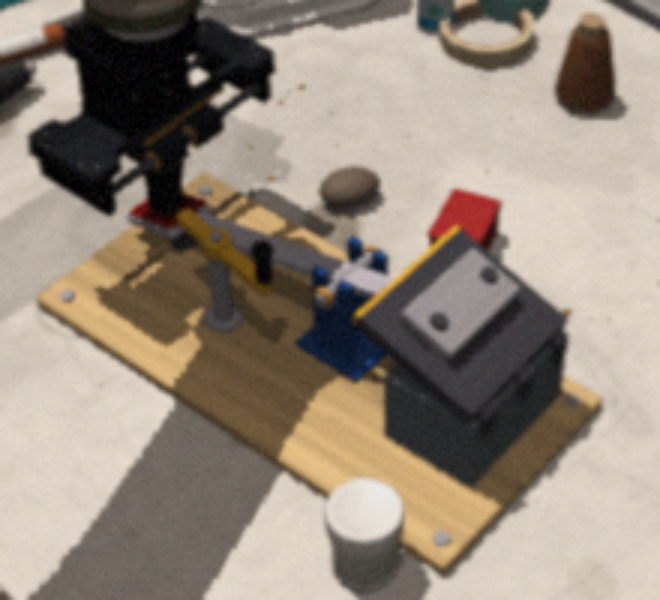

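The paddle is on the stop, the flap stands open and the bystanders are in place. I'll ease the push slightly, hold, then hand in.

Call:
{"method": "step_arm", "body": {"deltas": [[[0,0,0,0,0,-0.001,0],[0,0,0,0,0,-0.001,0],[0,0,0,0,0,-0.001,0],[0,0,0,0,0,-0.001,0]]]}}

```text
time: 9.25
ee_pos: [0.5384, 0.1339, 0.0658]
eef_rot: [0.661, 0.75, 0.001, -0.001]
ft_force: [-8.3, 3.5, 22.8]
width: 0.0005
grip_force: 11.6
```

```bash
python3 -c "
from bench import r
print(r.close_job())"
```

```text
the job is handed in; nothing more can be done
None
```

I swung the catch fully out and pressed the paddle to its stop with the flap raised, then handed the job in at about 9 s with the fingers still holding it down at about 23 N; no verdict was returned.

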